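# Fit the bayonet lens in the stand magnifier

### The job

Pick up the loupe lens and fit it in the ring of the stand magnifier: with its two brass pins over the two slots, pressing only lightly, turn it until it drops in, then turn it clockwise (seen from above) as far as it goes so that it is locked under the ring, and let go. Leave the ink bottles, the glass dishes and the bone folder where they are.

Things in the scene. Friction and masses are not known exactly. Their poses are not given: they have to be found in the camera images.
- lens: Loupe lens, loose, upright on the counter: aluminium barrel 44 mm in diameter, 50 mm tall, blue-tinted glass on top. Origin at the centre of its underside, z up; x points along one brass pin, y across the blue grip flats. A half turn about z makes no difference. Below the pins the barrel is a plain 6 mm pilot, its foot chamfered 2 mm. 100 to 170 g.
- lens_pins (a point): On the lens's axis, 8 mm above its underside, at mid-height of its two brass bayonet pins. The pins stick out along the lens's +x and -x to 30 mm from the axis; each is 10 mm wide and 4 mm thick (6 to 10 mm above the underside). Red dots on the top rim mark the same direction.
- lens_grip (a point): Where to grip the lens: on its axis, 42 mm above its underside, between two blue flats that face its +y and -y: 48 mm across, 28 mm wide, from 20 to 50 mm above the underside. Close the fingers along y. Gripped here, fingertips clear the ring, whose top is 18.5 mm above the lens's underside once seated.
- viewer: Stand magnifier, fixed to the counter: grey round base 104 mm across with a white dish of brown gall nuts, three steel legs, and on them a green ring about 75 mm across. Origin at the centre of the base's underside on the counter, on the ring's axis, z up; x points along one slot of the ring.
- ring_top (a point): Centre of the ring's top, 87.5 mm above the viewer's origin. The hole is 47 mm across, with two slots 12.5 mm wide out along the viewer's +x and -x to 31 mm from the axis (yellow ends); the roof is 6 mm thick. While the pins ride on the roof the lens's underside is 81.5 mm above the viewer's origin and its pilot sits in the hole, centring it.
- channel (a point): On the ring's axis, 75 mm above the viewer's origin: floor of the 6.5 mm high channel under the roof, on which the pins land. The lens's underside is then 69 mm above the viewer's origin. From the slots it can turn only clockwise seen from above, by about 60 degrees, to a rigid stop (locked). Nothing latches; friction keeps it.
- lock (a point): Centre of the ring's top again, but its x axis points along the two white lines on the ring, 60 degrees clockwise (seen from above) from the viewer's x axis: the lens's pins lie along it, either way round, when locked. z up.
- ink_red: Bystander: dark ink bottle with a red cap and a tan label, 38 mm across, 68 mm tall, loose. Origin at the centre of its underside, z up.
- ink_green: Bystander: dark ink bottle with a green cap and a tan label, 38 mm across, 68 mm tall, loose. Origin at the centre of its underside, z up.
- ink_white: Bystander: dark ink bottle with a white cap and a tan label, 38 mm across, 68 mm tall, loose. Origin at the centre of its underside, z up.
- dish_near: Bystander: clear glass dish of brown gall nuts, 56 mm across, 18 mm tall, loose, on the robot's side of the work area. Origin at the centre of its underside, z up.
- dish_far: Bystander: clear glass dish of brown gall nuts, 56 mm across, 18 mm tall, loose, on the far side of the work area. Origin at the centre of its underside, z up.
- folder: Bystander: flat tan bone folder, 20 x 130 x 5 mm, loose, long along its y axis. Origin at the centre of its underside.
There are look-alikes about, which are no part of the job. Of the things that look like the lens, take the one that is farthest to the robot's left at the start.

How it is judged (in metres and radians):
On the way:
1. the lens has dropped home into the ring, its pins through the slots (z of lens in the frame of viewer between 0.065 and 0.0735 m and horizontal distance between lens and lock below 0.004 m and angle between lens's own z axis and vertical below 0.1 rad), for 0.1 s.
At the end, for the whole second after the job is handed in: The lens is home in the ring (underside 65 to 73.5 mm above the viewer's origin, within 4 mm of its axis, upright within 0.1 rad), its pins within 0.14 rad of the white lines, released and at rest; ink bottles, dishes and folder within 30 mm of their starts (all of step 1 and angle between the x axis of lens and the x axis of lock, either way round below 0.14 rad and distance of each of ink_red, ink_green, ink_white, dish_near, dish_far, folder from where it was at the start of the episode below 0.03 m and linear speed of lens below 0.01 m/s and angular speed of lens below 0.1 rad/s); the robot touches nothing.
It fails at once if the lens is pressed on the ring with more than 40 N before its pins have dropped into the slots (contact force between lens and viewer above 40 N and z of lens in the frame of viewer above 0.079 m).
It fails at once if an ink bottle, a glass dish or the bone folder is moved by more than 30 mm (distance of any of ink_red, ink_green, ink_white, dish_near, dish_far, folder from where it was at the start of the episode above 0.03 m).
It fails at once if an ink bottle is tipped by more than 0.5 rad (angle between any of ink_red, ink_green, ink_white's own z axis and vertical above 0.5 rad).
It also fails if it takes over 50 s, if anything falls off the work surface, if the arm or the gripper's body presses on something with over 40 N, if the wrist force passes 120 N, or if a joint passes its speed limit or range.

### The arm

A 7-joint arm with a two-finger parallel gripper is mounted at the origin on the work surface. World frame = base frame: x ahead of the robot, y to its left, z up, the work surface at z = 0. Lengths are in mm, angles in rad, forces in N, time in s.
With the tool pointing down it reaches from about 400 to 875 mm from the base axis. Payload 4.4 kg.
Tool frame: the origin (TCP) lies at the very end of the fingers, on their centre line; the grasp point (between the pads) lies 19 mm behind it; z points along the fingers, y is the line along which they close (so a half turn about z gives the same grasp; the last joint's range is limited). The gripper opens to 85 mm and grips with 20 to 120 N. Pads are 22 mm wide; open, the fingers measure 114 mm over their backs; the gripper's body (76 mm by 85 mm) begins 54 mm behind the grasp point. The pads swing forward as they close: fully open they stand 13 mm farther back than shut.
Start: joints at [-1.19, 0.628, 0.038, 1.517, -0.027, 0.996, -0.02], TCP at [280.833, 586.217, 231.313] pointing down, gripper open.
Joint ranges: [-3.06, 3.06], [-0.37, 2.12], [-1.25, 1.32], [0.18, 2.47], [-1.1, 4.24], [0.23, 1.98], [-2.94, 2.94]. Speed limits (rad/s): [2.57, 2.57, 3.14, 3.14, 3.14, 3.14, 3.14].

### API

Orientations are given as [roll, pitch, yaw] about the fixed x, y, z axes, in that order (R = Rz(yaw) Ry(pitch) Rx(roll)).
In Python, from cell import sensors, get_image, camera_params, order gives the robot as it stands.
- The arm moves only by the shell command python3 -m inch 'ROWS' [OPENING]. ROWS is JSON, a list that holds one entry, the list of rows, each a list of 4 numbers: the shift along the tool's x, y, z in cm, then the turn about the tool's z in degrees. A call has 1 to 8 rows; each row is the pose to reach, as a shift and turn from the pose commanded when the call began, along the tool's axes at that moment; what a row does not reach only later rows make up. A row lasts 1/12 s, in which the tool goes at most 41.7 mm and 7.16 degrees, less where a joint would pass 70% of its speed; a pose out of reach is approached as far as the arm can. A call with a gripper value outside its range is refused whole. OPENING is the finger opening in cm, from 0 to 8.54, set as the call begins (- or left out, the last holds). The fingers move at their own pace and stop on an object; the grip force is fixed at half the most. Time passes only in rows, so rows that repeat a pose let the fingers close. It gives the time, the measured TCP pose, the force, the opening and the grip force at its end, in the units of the state.
- sensors.read_state(): the state, without advancing time (a new reading comes with each control period).
- get_image(name): name is "side" or "top" or "wrist"; returns the picture (400x640x3 uint8, blue, green, red); there is no depth.
- camera_params(name): a dict with "mtx" (3x3 intrinsics, pixels), "rvec" (rotation vector, rad) and "tvec" (3), from world to camera coordinates, as OpenCV has them. Camera axes: x right, y down, z forward; pixel columns grow to the right and rows downward; lengths in mm; the calibration is good to about 2 mm. The wrist camera is an equidistant fisheye: a pixel r from the principal point sees the ray r / f radians off the axis. A picture is of the moment at which its call begins: read the wrist's pose just before it. camera_params takes no time and is no camera call; for the wrist camera it gives the pose at the moment of the call.
- order.finish_job(): hands the job in; it is judged then, once.
The state is a dict: "clock": time; "qpos": joint angles; "qd": joint speeds; "tau": joint torques, N m; "eef_pos": TCP position; "tool_rot": TCP orientation; "force": force on the tool from outside, world axes, zero at the start; "torque": the same for the moment, N m; "width": finger opening in mm; "gripper_force": force on a finger pad.
Only numpy, scipy, OpenCV 4.12 (cv2) and the standard library are available. Lean on these libraries where they do the work, as an engineer would, in place of code of your own. Each camera call takes 0.05 s, during which the arm holds its last target. There are 200 camera calls.

## Working session

There is one attempt and no reset: what is moved stays moved. The work goes in short steps, Python scripts to look and compute and a shell command to move; the robot and the scene stay as the last step left them, time stands still between calls to the robot, and variables do not carry over. Pictures are saved under pics/ and viewed, at most 10 in all, crops included, and the job is handed in when it is done.

```bash
ls; mkdir -p pics; python3 - <<'E'
from cell import sensors,get_image,camera_params
import cv2,numpy as np
s=sensors.read_state();print(s)
for n in("top","side"):
    im=get_image(n);cv2.imwrite(f"pics/{n}0.png",im);p=camera_params(n);print(n,p)
    R=cv2.Rodrigues(np.array(p['rvec'],float))[0];print(-R.T@np.array(p['tvec']).ravel(),R[2])
E
```

```text
pics
{'clock': 0.0, 'qpos': array([-1.1898116 ,  0.62933018,  0.03844836,  1.51836733, -0.0269914 ,
        0.99628306, -0.01998557]), 'qd': array([ 0.00124821,  0.00082107, -0.0007975 , -0.00129968,  0.00081618,
        0.00076956,  0.0010989 ]), 'tau': array([-2.04949778e-03, -5.63405442e+01,  1.22533556e+00, -1.93442005e+01,
        1.08605289e-02,  1.01827201e-02,  5.96997438e-06]), 'eef_pos': array([280.55669295, 585.64932479, 230.3997516 ]), 'tool_rot': array([-3.13972326e+00,  3.47166709e-05,  2.69482191e+00]), 'force': array([-0.04747618,  0.0283488 , -0.64642988]), 'torque': array([ 0.02124   ,  0.01531861, -0.01294915]), 'gripper_force': 0.0, 'width': 85.55099865145942}
top {'mtx': array([[481.31539881,   0.        , 310.17121725],
       [  0.        , 481.31539881, 201.25272982],
       [  0.        ,   0.        ,   1.        ]]), 'rvec': array([ 2.13285701, -2.14520471,  0.19023477]), 'tvec': array([  11.2881192 ,  601.1146016 , 1215.79460282])}
[ 390.8212163    21.65611978 1298.619456  ] [ 0.16614635 -0.01093022 -0.98604053]
side {'mtx': array([[460.69088409,   0.        , 317.52513891],
       [  0.        , 460.69088409, 193.4671638 ],
       [  0.        ,   0.        ,   1.        ]]), 'rvec': array([ 2.33017213, -0.64272054,  0.22555456]), 'tvec': array([-521.13512582,  270.63644079, 1062.59211422])}
[ 202.80621339 -714.91139669  960.05168525] [ 0.32993145  0.58530039 -0.74065423]
```

View pics/top0.png

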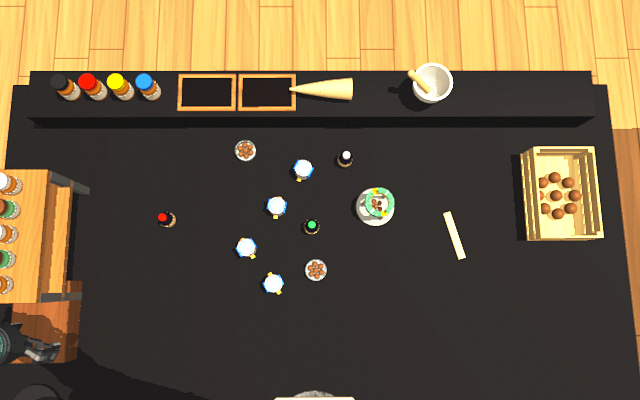

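View pics/side0.png

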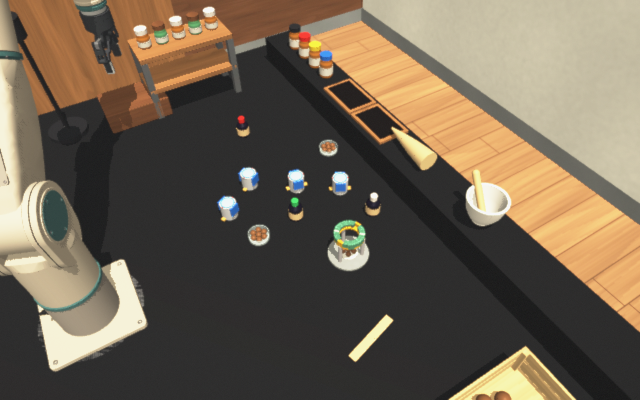

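Top view: robot at the bottom, left = +y. The lens look-alikes are at (303,169), (277,206), (246,247) and (273,283). The one at (246,247) is leftmost. The stand ring is at (378,203), bottles at (167,220), (312,227) and (346,158), dishes at (245,150) and (316,270), and the folder at (454,235). Next I'll measure these and confirm with a crop.

```bash
cat > h.py <<'E'
import cv2,numpy as np
from cell import sensors,get_image,camera_params
def ray(n,uv,p=None):
    p=p or camera_params(n);K=np.array(p['mtx'],float);R=cv2.Rodrigues(np.array(p['rvec'],float))[0];t=np.array(p['tvec'],float).ravel()
    x=(np.array(uv,float)-K[:2,2])/K[0,0]
    if n=='wrist':
        r=np.hypot(*x);d=np.r_[x*(np.sin(r)/max(r,1e-9)),np.cos(r)]
    else: d=np.r_[x,1]
    return -R.T@t,R.T@d
def onz(n,uv,z,p=None):
    o,d=ray(n,uv,p);return o+d*(z-o[2])/d[2]
def proj(n,X,p):
    K=np.array(p['mtx'],float);R=cv2.Rodrigues(np.array(p['rvec'],float))[0];c=R@np.array(X,float)+np.array(p['tvec'],float).ravel()
    th=np.arctan2(np.hypot(c[0],c[1]),c[2]);return K[:2,2]+K[0,0]*th*c[:2]/np.hypot(c[0],c[1])
E
python3 - <<'E'
from h import *
im=cv2.imread('pics/top0.png');hsv=cv2.cvtColor(im,cv2.COLOR_BGR2HSV)
for uv in[(303,169),(277,206),(246,247),(273,283)]:print('lens',uv,onz('top',uv,50).round())
for k,uv,z in[('red',(162,217),68),('green',(312,225),68),('white',(347,155),68),('dn',(316,270),10),('df',(245,150),10),('folder',(454,235),5),('ring',(379,203),87),('base',(375,206),5)]:print(k,onz('top',uv,z).round())
m=cv2.inRange(hsv,(60,80,60),(95,255,255));m[:, :350]=0;m[:,:][:, 410:]=0
ys,xs=np.nonzero(m);print(xs.min(),xs.max(),ys.min(),ys.max())
c=im[130:300,220:400];cv2.imwrite('pics/c.png',cv2.resize(c,None,fx=3.5,fy=3.5,interpolation=2)[:600])
E
```

```text
lens (303, 169) [688.  26.  50.]
lens (277, 206) [589.  95.  50.]
lens (246, 247) [482. 175.  50.]
lens (273, 283) [390. 104.  50.]
red [559. 389.  68.]
green [536.   4.  68.]
white [721. -90.  68.]
dn [423.  -7.  10.]
df [752. 186.  10.]
folder [ 514. -381.    5.]
ring [ 590. -168.   87.]
base [ 595. -169.    5.]
365 394 187 216
```

View pics/c.png

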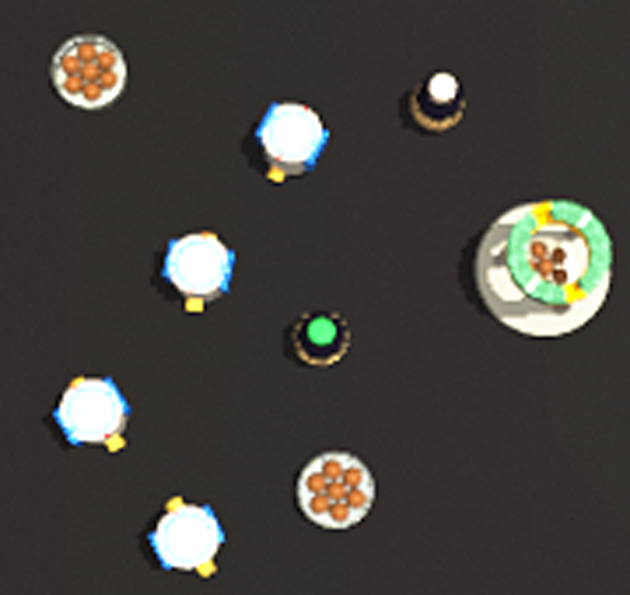

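The crop confirms it. The target is the lens at crop (92,410), full frame (246,247), with pins at crop (77,383) and (115,443), so its x axis is at about 32°. The slots at crop (543,212) and (575,293) give the viewer x axis at about 21°. Now I'll move over the lens, with the tool yaw at 212°.

```bash
python3 -m inch '[[[-3,-2.4,0,-7],[-6,-4.8,0,-14],[-9,-7.2,0,-21],[-12,-9.6,0,-28],[-15,-12,0,-35],[-18,-14.4,0,-42],[-21,-16.8,0,-49],[-24,-19.2,0,-56]]]' 8.5; python3 - <<'E'
from h import *
s=sensors.read_state();R=cv2.Rodrigues(np.array([0,0,1.])*s['tool_rot'][2])[0]@np.diag([1,-1,-1])
print(s['eef_pos'],np.degrees(s['tool_rot']),R.T@(np.array([482,175,200])-s['eef_pos']))
E
```

```text
clock: 0.77
eef_pos: [414.6, 307.4, 231.1]
tool_rot: [-3.141, -0.001, -2.605]
force: [2.1, 0.2, 0.4]
width: 85.3
gripper_force: 0.0
[414.60856175 307.41739151 231.07606869] [-1.79987715e+02 -3.21351873e-02 -1.49239086e+02] [   9.81570207 -148.25526472   31.07606869]
```

```bash
python3 -m inch '[[[0.25,-3.6,0.8,0],[0.5,-7.2,1.6,0],[0.75,-10.8,2.4,0],[1,-14.5,3,0],[1,-14.5,3,0],[1,-14.5,3,0]]]'; python3 - <<'E'
from h import *
s=sensors.read_state();print(s['eef_pos'],np.degrees(s['tool_rot']));p=camera_params('wrist');im=get_image('wrist');cv2.imwrite('pics/w1.png',im)
np.save('w1.npy',p,allow_pickle=True);print(p,proj('wrist',[482,175,50],p))
E
```

```text
clock: 1.27
eef_pos: [479.7, 176.3, 200.6]
tool_rot: [-3.141, -0.002, -2.617]
force: [0.2, 0.7, 0.2]
width: 85.0
gripper_force: 0.0
[479.65623446 176.25266453 200.56261362] [-1.79966037e+02 -1.06171722e-01 -1.49936229e+02]
{'mtx': array([[309.70691629,   0.        , 319.08125289],
       [  0.        , 309.70691629, 202.60966061],
       [  0.        ,   0.        ,   1.        ]]), 'rvec': array([-1.48941992, -2.58480476, -0.35859272]), 'tvec': array([  88.3878653 , -510.51707472,  211.90498662])} [317.10691719 191.12053389]
```

View pics/w1.png

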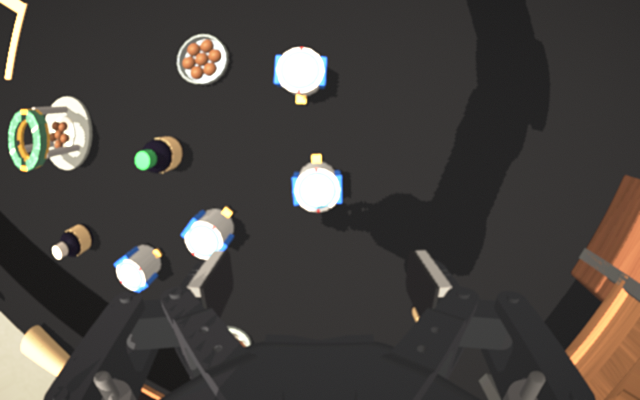

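The target lens is at (317,187), against a predicted (317,191). Its pin is at (316,158), its blue flats are left and right at x 293 and 341, and red dots show on the rim. I'll refine the centre and yaw from the blue flats and red dots.

```bash
python3 - <<'E'
from h import *
p=np.load('w1.npy',allow_pickle=True).item();im=cv2.imread('pics/w1.png');x0,y0=280,145
c=im[y0:225,x0:355];h=cv2.cvtColor(c,cv2.COLOR_BGR2HSV)
def comps(m,amin=2):
    n,l,st,ce=cv2.connectedComponentsWithStats(m)
    return [(st[i],ce[i]+[x0,y0]) for i in range(1,n) if st[i][4]>=amin]
for nm,m in[('blue',cv2.inRange(h,(98,130,60),(122,255,255))),('red',cv2.inRange(h,(0,70,60),(8,255,255))|cv2.inRange(h,(170,70,60),(180,255,255))),('pin',cv2.inRange(h,(12,90,90),(35,255,255))),('glass',cv2.inRange(h,(0,0,225),(180,60,255)))]:
    for st,ce in comps(m):print(nm,st+np.array([x0,y0,0,0,0]),ce.round(1),onz('wrist',ce,8 if nm=='pin' else 50,p).round(1))
E
```

```text
blue [335 170   8  35 118] [339.9 185.1] [465.7 191.1  50. ]
blue [291 172   8  34 104] [293.5 187.8] [490.6 153.5  50. ]
red [315 167   2   3   4] [315.8 167.8] [462.7 162.4  50. ]
red [316 209   5   5  17] [318.  211.4] [499.4 186.1  50. ]
pin [310 153  13  10  54] [315.8 156.2] [457.8 159.1   8. ]
glass [312 155   8  10  56] [315.9 159.3] [455.6 158.4  50. ]
glass [ 294  167   47   45 1628] [316.6 188.8] [480.2 173.4  50. ]
```

```bash
python3 -m inch '[[[0,-0.2,3,-3],[0,-0.25,6,-3],[0,-0.25,9,-3],[0,-0.25,12,-3],[0,-0.25,15,-3],[0,-0.25,17,-3],[0,-0.25,17.6,-3],[0,-0.25,17.6,-3]]]'; python3 -m inch '[[[0,0,0,0],[0,0,0,0],[0,0,0,0],[0,0,0,0],[0,0,0,0],[0,0,0,0],[0,0,0,0],[0,0,0,0]]]' 0
```

```text
clock: 1.98
eef_pos: [478.7, 178.5, 24.1]
tool_rot: [3.14, -0.003, -2.556]
force: [-0.0, -0.1, -0.3]
width: 85.0
gripper_force: 0.0
clock: 2.65
eef_pos: [481.5, 177.6, 27.0]
tool_rot: [-3.141, 0.003, -2.559]
force: [-1.3, 0.3, 5.7]
width: 46.7
gripper_force: 62.5
```

Gripped: 46.7 mm width, 62 N. Next I lift and travel to just short of the ring, with the ring ahead along tool +x so the wrist camera sees it.

```bash
python3 -m inch '[[[0,0,-2,0],[0,0,-5,0],[0,0,-8.5,0],[0,0,-12,0],[0,-3,-13,0],[0.5,-6.5,-13,0],[1,-10,-13,0],[1.5,-13.5,-13,0]]]'; python3 -m inch '[[[0.5,-3.5,0,0],[1,-7,0,0],[1.5,-10.5,0,0],[2,-14,0,0],[2.2,-17.5,0,0],[2.2,-20.5,0,0],[2.2,-21.3,0,0],[2.2,-21.3,0,0]]]';  python3 -m inch '[[[0,0,0,0],[0,0,0,0]]]'; python3 - <<'E'
from h import *
s=sensors.read_state();print(s['eef_pos'],np.degrees(s['tool_rot']));p=camera_params('wrist');im=get_image('wrist');cv2.imwrite('pics/w2.png',im)
np.save('w2.npy',p,allow_pickle=True)
cv2.imwrite('pics/top2.png',get_image('top'));cv2.imwrite('pics/side2.png',get_image('side'))
E
```

```text
clock: 3.32
eef_pos: [542.8, 54.7, 156.9]
tool_rot: [-3.14, 0.002, -2.558]
force: [0.9, -0.0, -1.6]
width: 46.8
gripper_force: 62.4
clock: 3.98
eef_pos: [641.6, -138.0, 155.7]
tool_rot: [-3.139, 0.0, -2.564]
force: [-0.1, -0.5, -2.5]
width: 46.9
gripper_force: 62.3
clock: 4.15
eef_pos: [640.2, -131.5, 155.5]
tool_rot: [3.14, 0.0, -2.557]
force: [-1.0, 1.1, -1.9]
width: 46.6
gripper_force: 62.3
[ 640.16987803 -131.45412703  155.52548264] [ 1.79890987e+02  1.10783971e-02 -1.46477129e+02]
```

View pics/w2.png

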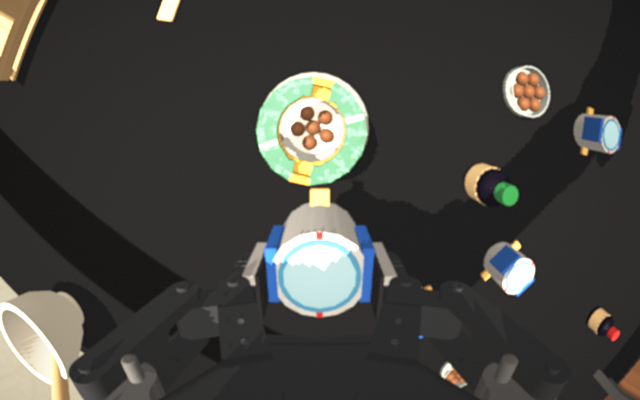

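The ring is at (312,128), with yellow slots at (322,90) and (301,173) and white lines at (355,119) and (268,144). The held lens has red dots at (319,235) and (319,314) and a pin at (319,197). Now I measure both.

```bash
cat > m.py <<'E'
from h import *
import sys
from scipy.optimize import least_squares
p=np.load('w2.npy',allow_pickle=True).item();im=cv2.imread('pics/w2.png')
h=cv2.cvtColor(im,cv2.COLOR_BGR2HSV)
roi=np.zeros(h.shape[:2],np.uint8);cv2.circle(roi,(312,128),64,255,-1);roi[190:]=0
g=cv2.inRange(h,(55,40,60),(95,255,255))&roi
cs=max(cv2.findContours(g,cv2.RETR_EXTERNAL,cv2.CHAIN_APPROX_NONE)[0],key=cv2.contourArea) if 0 else np.vstack(cv2.findContours(g,cv2.RETR_EXTERNAL,cv2.CHAIN_APPROX_NONE)[0])
P=np.array([onz('wrist',q[0],87.5,p)[:2] for q in cs])
f=lambda v,P:np.hypot(*(P-v[:2]).T)-v[2]
s0=least_squares(f,[*P.mean(0),37],loss='soft_l1',args=(P,)).x
k=f(s0,P)>-4
s1=least_squares(f,s0,loss='soft_l1',args=(P[k],)).x;print('ring',s1.round(1),k.sum())
def comps(m,amin):
    n,l,st,ce=cv2.connectedComponentsWithStats(m);return [(st[i],ce[i]) for i in range(1,n) if st[i][4]>=amin]
for nm,m,z,a in[('yel',cv2.inRange(h,(15,110,130),(35,255,255))&roi,84,30),('white',cv2.inRange(h,(0,0,190),(180,50,255))&roi,87.5,15)]:
    for st,ce in comps(m,a):
        w=onz('wrist',ce,z,p)[:2]-s1[:2];print(nm,st,w.round(1),np.hypot(*w).round(1),np.degrees(np.arctan2(w[1],w[0])).round(1))
r2=np.zeros_like(roi);r2[225:325,290:350]=255
for st,ce in comps((cv2.inRange(h,(0,120,80),(8,255,255))|cv2.inRange(h,(172,120,80),(180,255,255)))&r2,6):print('red',ce,st[4],onz('wrist',ce,178.5,p).round(1))
E
python3 m.py
```

```text
ring [ 594.2 -169.3   36.8] 403
yel [311  83  20  15 173] [-28.5 -11.4] 30.7 -158.1
yel [321  97  19  16  48] [-24.5   0. ] 24.5 179.9
yel [277 111  66  75 552] [22.1  6.7] 23.1 16.9
yel [310 188  20   2  40] [29.5 27.1] 40.1 42.5
white [266  72 101  53 963] [-29.5  -5.5] 30.0 -169.4
white [293  89   6   5  22] [-18.5 -23.8] 30.1 -127.9
white [277  94  11  12  54] [ -8.9 -28.8] 30.1 -107.3
white [ 279   98   66   62 1794] [-3.9 -0.5] 3.9 -172.3
white [262 110  17  14  89] [  4.6 -30. ] 30.4 -81.3
white [258 127  20  24 245] [ 21.3 -22.3] 30.8 -46.4
white [272 126   4   8  19] [ 11.6 -22.3] 25.1 -62.5
white [348 128  19   9  88] [-17.2  25.3] 30.6 124.2
white [286 146  13  12  61] [17.8 -3.5] 18.1 -11.3
white [352 150   7   8  30] [-5.2 33.1] 33.5 99.0
white [334 159  14  13  74] [ 7.1 29.6] 30.4 76.5
white [276 165   6   7  27] [32.7 -5.4] 33.1 -9.4
white [284 170   8   6  25] [31.8  1.9] 31.8 3.4
white [325 170   3   8  18] [17.1 24.2] 29.6 54.8
white [328 174  12   7  38] [16.8 29.6] 34.0 60.5
red [319. 235.] 25 [ 621.9 -144.1  178.5]
red [319.25714286 315.65714286] 35 [ 656.3 -121.2  178.5]
```

```bash
cat >> m.py <<'E'
print('----')
C=s1[:2];o,_=ray('wrist',(0,0),p);print('cam',o.round(1))
e=np.array([640.17,-131.45]);yaw=np.radians(-146.5);X=np.array([np.cos(yaw),np.sin(yaw)]);Y=np.array([np.sin(yaw),-np.cos(yaw)])
tl=lambda uv,z:((onz('wrist',uv,z,p)[:2]-e)@np.c_[X,Y]).round(1)
for a,b,n in[((322,90),(301,173),'slot'),((355,119),(268,144),'white')]:
    d=onz('wrist',a,87.5,p)-onz('wrist',b,87.5,p);print(n,np.degrees(np.arctan2(d[1],d[0])).round(1),np.hypot(*d[:2]).round(1))
for z in(170,174,178.5):print(z,[tl(q,z) for q in[(319,235),(319.3,315.7)]])
m=cv2.inRange(h,(15,110,130),(35,255,255));m[:187]=0;m[210:]=0;m[:,:300]=0;m[:,340:]=0
x,y,w,hh=cv2.boundingRect(m);print('pin',x,y,w,hh,[ (tl((x+w/2,y),z),tl((x,y),z),tl((x+w,y),z)) for z in(131,135,138)])
b=cv2.inRange(h,(98,130,60),(122,255,255));b[:225]=0;b[305:]=0;b[:,:255]=0;b[:,385:]=0
for v in(270,280,290):
    u=np.nonzero(b[v])[0];print(v,u.min(),u.max(),[(tl((u.min(),v),z),tl((u.max()+1,v),z)) for z in(170,178.5)])
E
python3 m.py | sed -n '/----/,$p'
```

```text
----
cam [ 582.2 -170.8  297.6]
slot -160.7 58.5
white 139.5 61.4
170 [array([18.8, -0.5]), array([-25.5,  -0.3])]
174 [array([20.4, -0.5]), array([-22.5,  -0.3])]
178.5 [array([22.2, -0.5]), array([-19.1,  -0.3])]
pin 309 188 22 15 [(array([31. ,  0.2]), array([31. , -5.9]), array([31. ,  6.3])), (array([31.9,  0.2]), array([31.9, -5.8]), array([31.9,  6.1])), (array([32.6,  0.1]), array([32.6, -5.7]), array([32.6,  6. ]))]
270 266 373 [(array([  0.8, -25.3]), array([ 0.8, 25.4])), (array([  5.4, -23.7]), array([ 5.4, 23.7]))]
280 266 372 [(array([ -4.7, -25.7]), array([-4.7, 25.3])), (array([  0.3, -24. ]), array([ 0.3, 23.6]))]
290 267 371 [(array([-10.3, -25.6]), array([-10.4,  25.3])), (array([ -5., -24.]), array([-5. , 23.5]))]
```

```bash
python3 -m inch '[[[0,0,0,0],[0,0,0,0],[0,0,0,0]]]'; python3 - <<'E'
from h import *
s=sensors.read_state();y=s['tool_rot'][2];X=np.array([np.cos(y),np.sin(y)]);Y=np.array([np.sin(y),-np.cos(y)])
d=np.array([596,-168.4])-s['eef_pos'][:2];print(s['eef_pos'],np.degrees(y),d@X,d@Y,s['force'])
E
```

```text
clock: 4.55
eef_pos: [640.9, -133.4, 155.4]
tool_rot: [3.142, -0.0, -2.558]
force: [-0.9, -0.9, -1.1]
width: 46.5
gripper_force: 62.3
[ 640.91393822 -133.38034804  155.38453515] -146.56616680240543 56.776603613317874 -4.478297817261981 [-0.9219419  -0.85542561 -1.11024472]
```

```bash
python3 -m inch '[[[1.5,-0.2,0,2],[3,-0.4,0,4],[4.5,-0.45,0,6],[5.7,-0.45,0.5,7.5],[5.7,-0.45,1.5,7.5],[5.7,-0.45,2.7,7.5],[5.7,-0.45,2.7,7.5],[5.7,-0.45,2.7,7.5]]]';  python3 -m inch '[[[0,0,0,0],[0,0,0,0],[0,0,0,0],[0,0,0,0]]]'; python3 - <<'E'
from h import *
L=[sensors.read_state()['eef_pos']]
for n in('wrist','side','top'):
    if n=='wrist':np.save('w3.npy',camera_params(n),allow_pickle=True)
    cv2.imwrite(f'pics/{n}3.png',get_image(n));L.append(sensors.read_state()['eef_pos'])
print(np.round(L,1),np.degrees(sensors.read_state()['tool_rot']))
a=cv2.imread('pics/side3.png')[190:280,300:400];b=cv2.imread('pics/wrist3.png')[100:340,180:460]
cv2.imwrite('pics/c3.png',np.vstack([cv2.resize(b,(560,480))[:,:],])) ;b=cv2.resize(b,(440,377));a=cv2.resize(a,(350,315));a=cv2.copyMakeBorder(a,0,62,0,0,0);cv2.imwrite('pics/c3.png',np.hstack([b,a]))
E
```

```text
clock: 5.22
eef_pos: [596.0, -167.6, 127.0]
tool_rot: [3.14, -0.001, -2.688]
force: [-0.2, -0.3, -1.8]
width: 46.8
gripper_force: 62.3
clock: 5.55
eef_pos: [596.3, -168.8, 128.7]
tool_rot: [-3.141, 0.001, -2.689]
force: [0.2, 0.3, -1.8]
width: 46.7
gripper_force: 62.3
[[ 596.3 -168.8  128.7]
 [ 596.2 -168.9  128.6]
 [ 596.1 -168.9  128.6]
 [ 596.  -169.   128.5]] [-1.79982573e+02  1.88283842e-02 -1.54101659e+02]
```

View pics/c3.png

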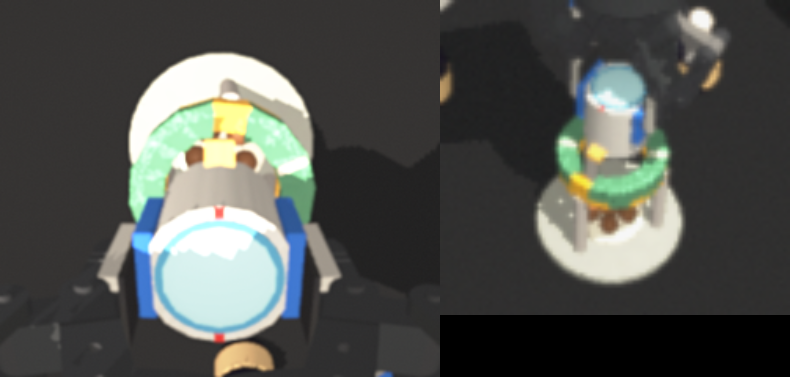

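The crop shows the lens hovering centred over the ring. Its pin (left, (220,150)) is nearly in line with the yellow slot at (232,115), a few degrees counter-clockwise of it. Now I lower gently.

```bash
python3 -m inch '[[[0,0,0.4,0],[0,0,0.8,0],[0,0,1.2,0],[0,0,1.4,0],[0,0,1.6,0],[0,0,1.7,0],[0,0,1.7,0],[0,0,1.7,0]]]'; python3 -m inch '[[[0,0,0.1,0],[0,0,0.2,0],[0,0,0.3,0],[0,0,0.4,0],[0,0,0.4,0],[0,0,0.4,0]]]'
```

```text
clock: 6.37
eef_pos: [595.9, -169.0, 111.3]
tool_rot: [3.142, -0.0, -2.69]
force: [-0.1, 0.2, -1.2]
width: 46.6
gripper_force: 62.3
clock: 6.87
eef_pos: [596.0, -168.9, 108.2]
tool_rot: [-3.141, 0.0, -2.69]
force: [-2.2, 0.5, 5.0]
width: 46.2
gripper_force: 63.4
```

Contact came at 108.2, as predicted, with about 6 N, so the pilot is in the hole. Now I turn clockwise with a light press.

```bash
python3 -m inch '[[[0,0,0.05,0.5],[0,0,0.1,1],[0,0,0.1,1.5],[0,0,0.1,2],[0,0,0.1,2.5],[0,0,0.1,3],[0,0,0.1,3],[0,0,0.1,3]]]'
```

```text
clock: 7.53
eef_pos: [596.2, -168.9, 107.5]
tool_rot: [-3.141, 0.001, -2.742]
force: [-1.8, 1.0, 6.5]
width: 46.8
gripper_force: 63.4
```

```bash
python3 -m inch '[[[0,0,0,0.5],[0,0,0,1],[0,0,0,1.5],[0,0,0,2],[0,0,0,2],[0,0,0,2]]]'
```

```text
clock: 8.03
eef_pos: [595.8, -169.0, 106.0]
tool_rot: [3.141, -0.0, -2.777]
force: [0.7, 0.6, -1.8]
width: 46.7
gripper_force: 62.5
```

The force has gone to zero and z has dropped, at lens yaw 20.9°: the pins are in the slots. Now down to the channel floor (TCP about 96).

```bash
python3 -m inch '[[[0,0,0.2,0.5],[0,0,0.4,0.5],[0,0,0.6,0.5],[0,0,0.8,0.5],[0,0,0.9,0.5],[0,0,1.0,0.5],[0,0,1.0,0.5],[0,0,1.0,0.5]]]'
```

```text
clock: 8.7
eef_pos: [595.8, -169.0, 96.2]
tool_rot: [3.142, -0.0, -2.786]
force: [-1.0, 0.5, -1.0]
width: 46.9
gripper_force: 62.6
```

```bash
python3 -m inch '[[[0,0,0.05,3],[0,0,0.05,7],[0.02,-0.05,0.05,11],[0.03,-0.06,0.05,15],[0.04,-0.08,0.05,19],[0.05,-0.1,0.05,23],[0.05,-0.1,0.05,26],[0.05,-0.1,0.05,26]]]'
```

```text
clock: 9.37
eef_pos: [596.0, -169.3, 96.1]
tool_rot: [3.141, 0.0, 3.043]
force: [-0.4, 1.1, 1.9]
width: 46.9
gripper_force: 62.7
```

```bash
python3 -m inch '[[[0,0,0,4],[0,-0.03,0,9],[0,-0.05,0,14],[0.02,-0.07,0,19],[0.03,-0.1,0,24],[0.03,-0.1,0,28],[0.03,-0.1,0,30],[0.03,-0.1,0,30]]]'; python3 -c "
from h import *;s=sensors.read_state();print(s['torque'],s['force'])"
```

```text
clock: 10.03
eef_pos: [595.9, -170.2, 96.1]
tool_rot: [3.141, 0.0, 2.522]
force: [-1.2, 2.4, 2.2]
width: 46.8
gripper_force: 62.7
[0.3501947  0.01716335 0.0305739 ] [-1.197338    2.39278896  2.15264388]
```

```bash
python3 -m inch '[[[0,0,0,1],[0,0,0,2],[0,0,0,3],[0,0,0,4],[0,0,0,5],[0,0,0,6],[0,0,0,6],[0,0,0,6]]]'; python3 -c "
from h import *;s=sensors.read_state();print(s['torque'],s['force'])"
```

```text
clock: 10.7
eef_pos: [595.4, -170.9, 96.1]
tool_rot: [-3.141, 0.0, 2.417]
force: [-0.9, 3.1, 5.8]
width: 47.1
gripper_force: 63.3
[0.55978966 0.1874268  0.82782922] [-0.91704727  3.0754145   5.77911905]
```

```bash
python3 -m inch '[[[0,0,0,1],[0,0,0,2],[0,0,0,3],[0,0,0,3]]]'; python3 - <<'E'
from h import *
s=sensors.read_state();print(s['torque'],np.degrees(s['tool_rot'][2]));cv2.imwrite('pics/w4.png',get_image('wrist')[60:340,160:480])
E
```

```text
clock: 11.03
eef_pos: [595.6, -170.9, 96.1]
tool_rot: [-3.14, 0.001, 2.37]
force: [-1.6, 1.6, 5.9]
width: 46.5
gripper_force: 64.7
[0.45594155 0.13794561 2.17134723] 135.76620558911307
```

View pics/w4.png

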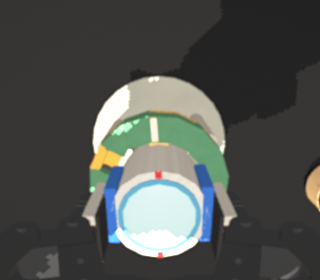

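The white line at (155,130) is in line with the red dot at (157,175), and the torque rose to 2.2 N m: the lens is at the stop. I ease off the wind-up, open and retreat upward.

```bash
python3 -m inch '[[[0,0,0,-1.5],[0,0,0,-3],[0,0,-0.05,-4],[0,0,-0.05,-4]]]'; python3 -m inch '[[[0,0,0,0],[0,0,0,0],[0,0,0,0],[0,0,0,0],[0,0,0,0],[0,0,0,0],[0,0,0,0],[0,0,0,0]]]' 8.5;  python3 -m inch '[[[0,0,-1,0],[0,0,-3,0],[0,0,-6,0],[0,0,-9,0],[-2,0,-12,0],[-5,0,-13,0],[-6,0,-13,0],[-6,0,-13,0]]]'; python3 -m inch '[[[0,0,0,0],[0,0,0,0],[0,0,0,0]]]'; python3 - <<'E'
from h import *
p=camera_params('wrist');np.save('w5.npy',p,allow_pickle=True);im=get_image('wrist');cv2.imwrite('pics/w5.png',im)
u=proj('wrist',[594,-169.5,100],p).astype(int);print(u);y0,x0=max(u[1]-90,0),max(u[0]-110,0);print(x0,y0)
cv2.imwrite('pics/c5.png',cv2.resize(im[y0:y0+180,x0:x0+220],None,fx=3,fy=3))
E
```

```text
clock: 11.42
eef_pos: [595.4, -171.3, 96.2]
tool_rot: [3.141, 0.0, 2.432]
force: [-1.4, 2.0, 2.7]
width: 46.8
gripper_force: 62.9
clock: 12.08
eef_pos: [595.4, -171.0, 96.3]
tool_rot: [-3.142, -0.0, 2.433]
force: [0.6, -0.1, -0.1]
width: 85.0
gripper_force: 0.0
clock: 12.75
eef_pos: [642.9, -212.9, 228.3]
tool_rot: [3.141, 0.005, 2.431]
force: [-0.4, -0.0, -0.6]
width: 85.1
gripper_force: 0.0
clock: 13.0
eef_pos: [640.0, -208.9, 225.8]
tool_rot: [-3.141, -0.002, 2.434]
force: [-0.3, -0.3, 0.1]
width: 84.9
gripper_force: 0.0
[319 127]
209 37
```

View pics/c5.png

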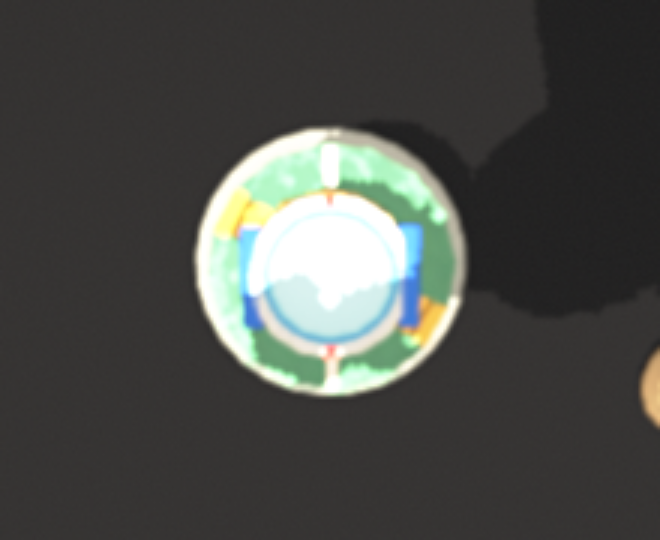

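The red dots at crop (331,198) and (331,352) line up with the white lines at (330,165) and (332,372). The lens is seated, locked and released.

```bash
python3 -c "
from cell import order;print(order.finish_job())"
```

```text
the job is handed in; nothing more can be done
None
```

The loupe lens is seated in the ring, turned clockwise to the stop in line with the white lines, and released; I handed the job in at about 13 s, and the hand-in returned no verdict.

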